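Feel for the hidden lock notch of a slide shifter and seat its key

ROBOT

A 6-joint arm with a two-finger parallel gripper is mounted at the origin on a cart in front of the work surface, level with it; the furniture and walls round the work are solid. World frame = base frame: x ahead of the robot, y to its left, z up, the work surface at z = 0. Lengths are in mm, angles in degrees, forces in N, time in s.
With the tool pointing down it reaches from about 350 to 850 mm from the base axis. Payload 8.1 kg.
Tool frame: the origin (TCP) lies midway between the tips of the shut fingers; the grasp point (between the pads) lies 19 mm behind it (r.grip_depth is the distance from the TCP to the grasp point, in mm); z points along the fingers, y is the direction in which the jaws open and shut (so a half turn about z gives the same grasp; the last joint's range is limited). The gripper opens to 85 mm and grips with 20 to 120 N. Pads are 22 mm wide; open, the fingers measure 114 mm over their backs; the gripper's body (76 mm by 85 mm) begins 54 mm behind the grasp point. The pads swing forward as they close: fully open they stand 13 mm farther back than shut.
Start: joints at [-76.513, 7.471, 85.268, -0, 87.261, -4.893], TCP at [189.216, -569.388, 231.292] pointing down, gripper open.
Joint ranges: [-169.43, 169.43], [-51.17, 129.36], [1.28, 143.12], [-76.62, 256.62], [0, 156.53], [-152.29, 152.29]. Speed limits (degrees/s): [136.94, 136.94, 159.86, 180, 180, 180].

INTERFACE

Orientations are given as [roll, pitch, yaw] about the fixed x, y, z axes, in that order (R = Rz(yaw) Ry(pitch) Rx(roll)).
In Python, from bench import r, imaging gives the robot as it stands.
- The arm moves only by the shell command python3 -m creep 'ROWS' [FORCE]. ROWS is text: rows parted by semicolons, each of 7 numbers parted by spaces: the shift along the tool's x, y, z in cm, then the turn, a rotation vector about the tool's x, y, z in degrees, then the finger opening in cm, from 0 to 8.54. In form: dx dy dz ax ay az gripper; .... A call has 1 to 20 rows; each row is the pose to reach, as a shift and turn from the pose measured when the call began, along the tool's axes at that moment; what a row does not reach only later rows make up. A row lasts 1/10 s, in which the tool goes at most 50 mm and 8.59 degrees, less where a joint would pass 70% of its speed; a pose out of reach is approached as far as the arm can. A call with a gripper value outside its range is refused whole. The fingers move at their own pace and stop on an object; FORCE is the grip in N (left out, the last holds). Time passes only in rows, so rows that repeat a pose let the fingers close. It gives the time, the measured TCP pose, the force and the opening at its end, in the units of the state.
- r.sense(): the state, without advancing time (a new reading comes with each control period).
- imaging.snapshot(name): name is "scene" or "top"; returns the picture (420x560x3 uint8, red, green, blue); there is no depth.
- imaging.camera_info(name): a dict with "camera_matrix" (3x3 intrinsics, pixels), "R" (3x3) and "t" (3): a world point X has camera coordinates R X + t. Camera axes: x right, y down, z forward; pixel columns grow to the right and rows downward; lengths in mm; the calibration is good to about 2 mm. A picture is of the moment at which its call begins. camera_info takes no time and is no camera call.
- r.hand_in(): hands the job in, once; it reports no verdict.
The state is a dict: "time": time; "joint_pos": joint angles; "qd": joint speeds; "joint_efforts": joint torques, N m; "tool_pos": TCP position; "tcp_rot": TCP orientation; "ft_force": force on the tool from outside, world axes, zero at the start; "wrist_torque": the same for the moment, N m; "finger_gap": finger opening in mm.
Only numpy, scipy, OpenCV 4.12 (cv2) and the standard library are available. Lean on these libraries where they do the work, as an engineer would, in place of code of your own. Each camera call takes 0.05 s, during which the arm holds its last target.

TASK

Lock the carriage of the white slide-shifter box for transport: take the red locking key out of its grey holder, put its pin into the slot at either end until the tip rests on the hidden lock bar, and drag it gently along until it drops into the bar's notch. Stop there, seat the key upright with its collar down on the cover, and let go. Do not force the key, and leave the dish, the slide pack and the bottle where they are.

Things in the scene. Friction and masses are not known exactly. Their poses are not given: they have to be found in the camera images.
- unit: White slide-shifter box with grey cover, fixed to the counter, 80 mm (its x) by 220 mm (its y) by 60 mm high; origin at the centre of its underside, z up. Over 25 N between key and box or bar while searching, or 50 N in seating, damages it.
- slot_mid (a point): Middle of the slot, level with the cover's top, 60 mm above the counter. The slot runs along the box's y through the 4 mm cover: 14 mm wide, 101 mm long, rim chamfered 1 mm. Black dust lips hide what lies below and give no resistance. The key's collar meets the cover when its tip is 26 mm above the counter, which is possible only in the notch.
- bar_mid (a point): Point under the slot's middle, level with the flat top of the hidden steel lock bar, 38 mm above the counter. The bar is sprung: it yields down by up to 5 mm, at 2 N rising to 5 N, then is hard. It has one notch across it, 15 mm long along the slot, open below, with hard walls. This point is not the notch.
- slot_left (a point): Point on the slot's centre line, level with the cover's top, 43 mm from the middle toward the box's +y end (the slot ends at 50.5 mm). The notch's centre lies within 26 mm of the slot's middle, new every time, so here the bar is always whole. The notch does not shift along the slot when pushed.
- slot_right (a point): The same as slot_left, at the box's -y end: 43 mm from the slot's middle, on its centre line, level with the cover's top.
- key: Loose locking key, 65 to 105 g, 85 mm long, upright in its holder at the start: a round steel pin 10 mm in diameter and 34 mm long, a steel collar 30 mm across and 5 mm thick, then a red square handle 18 x 18 mm, 39 to 85 mm above the tip, flats square to the key's x and y. Origin at the centre of the pin's lower end, z up the key.
- key_tip (a point): Centre of the lower end of the key's pin (the key's origin).
- key_grip (a point): Point on the key's axis 66 mm above the tip, in the handle: a good place to grip.
- holder: Grey block fixed to the counter, 56 x 56 x 42 mm high, with a hole 15 mm in diameter and 38 mm deep in the middle of its top in which the key stands, its collar resting on the top (tip 8 mm above the counter). Origin at the centre of its underside.
- petri: Closed petri dish with pink contents, 90 mm in diameter, 14 mm high, lying flat; origin at the centre of its underside. Leave it.
- slide_pack: Small pale lilac box, 32 x 80 x 27 mm; origin at the centre of its underside. Leave it.
- saline_bottle: Small white bottle with a blue cap, 35 mm in diameter, 78 mm tall, upright; origin at the centre of its underside. Leave it.
There are look-alikes about, which are no part of the job. Leave any green look-alike of the key alone.

How it is judged (in metres and radians):
On the way, in this order (a step that is already met when the one before it is completed fails the run):
1. the key is out of its holder: its tip above the holder's top (height (world z) of key_tip above 0.05 m), for 0.1 s.
2. the key's tip rests on (or presses) the lock bar within 16 mm of either end of the slot (z of key_tip in the frame of unit between 0.03 and 0.0395 m and x of key_tip in the frame of unit between -0.008 and 0.008 m and (y of key_tip in the frame of unit between 0.034 and 0.051 m or y of key_tip in the frame of unit between -0.051 and -0.034 m)), for 0.1 s.
At the end, for the whole second after the job is handed in: The key stands upright (within 7 degrees) in the slot with its pin dropped in the lock bar's notch, the collar down on the cover to within 2.5 mm, released and at rest (z of key_tip in the frame of unit between 0.02 and 0.0285 m and x of key_tip in the frame of unit between -0.008 and 0.008 m and y of key_tip in the frame of unit between -0.04 and 0.04 m and angle between key's own z axis and vertical below 0.12 rad and linear speed of key below 0.02 m/s and contact force between key and the fingers below 0.05 N); the robot touches nothing.
It fails at once if more than 25 N between the key and the box or its lock bar while the collar is still over 1.5 mm above the cover (contact force between key and unit above 25 N and z of key_tip in the frame of unit above 0.0275 m).
It fails at once if more than 50 N between the key and the box once it is seated (contact force between key and unit above 50 N).
It fails at once if the dish moved more than 20 mm (distance of petri from where it was at the start of the episode above 0.02 m).
It fails at once if the slide pack moved more than 20 mm (distance of slide_pack from where it was at the start of the episode above 0.02 m).
It fails at once if the bottle moved more than 20 mm (distance of saline_bottle from where it was at the start of the episode above 0.02 m).
It also fails if it takes over 48 s, if anything falls off the work surface, if the arm or the gripper's body presses on something with over 40 N, if the wrist force passes 120 N, or if a joint passes its speed limit or range.

## Working session

There is one attempt and no reset: what is moved stays moved. The work goes in short steps, Python scripts to look and compute and a shell command to move; the robot and the scene stay as the last step left them, time stands still between calls to the robot, and variables do not carry over. Pictures are saved under pics/ and viewed, and the job is handed in when it is done.

```bash
ls; mkdir -p pics; cat > h.py <<'E'
import numpy as np,cv2
from bench import r,imaging
def snap(n,f):
    im=imaging.snapshot(n); cv2.imwrite('pics/'+f,im[:,:,::-1]); return im
def ray(n,u,v):
    c=imaging.camera_info(n);K=np.array(c['camera_matrix']);R=np.array(c['R']);t=np.array(c['t'])
    d=R.T@np.linalg.inv(K)@[u,v,1.];o=-R.T@t
    return o,d/np.linalg.norm(d)
def onz(n,u,v,z):
    o,d=ray(n,u,v); return o+d*(z-o[2])/d[2]
def proj(n,X):
    c=imaging.camera_info(n);p=np.array(c['camera_matrix'])@(np.array(c['R'])@X+np.array(c['t']));return p[:2]/p[2]
def tri(a,b):
    o1,d1=ray(*a);o2,d2=ray(*b)
    s=np.linalg.lstsq(np.stack([d1,-d2],1),o2-o1,rcond=None)[0]
    p=o1+s[0]*d1;q=o2+s[1]*d2
    return (p+q)/2,np.linalg.norm(p-q)
E
python3 - <<'E'
from h import *
snap('scene','s0.png');snap('top','t0.png')
for n in('scene','top'):
    c=imaging.camera_info(n);print(n,c, ray(n,280,210))
print(r.sense())
E
```

```text
pics
scene {'camera_matrix': array([[399.41390434,   0.        , 282.80755396],
       [  0.        , 399.41390434, 210.78301594],
       [  0.        ,   0.        ,   1.        ]]), 'R': array([[-0.7808158 , -0.62474264, -0.00482835],
       [-0.39700563,  0.50212327, -0.76828299],
       [ 0.48240357, -0.59797062, -0.64009213]]), 't': array([328.0530399 , 306.13659447, 740.64082856])} (array([ 20.3991707 , 494.11186675, 710.86186095]), array([ 0.48865735, -0.59454772, -0.63853504]))
top {'camera_matrix': array([[411.83698553,   0.        , 283.10616807],
       [  0.        , 411.83698553, 212.82958573],
       [  0.        ,   0.        ,   1.        ]]), 'R': array([[-1.28192403e-02, -9.99917460e-01, -8.60569254e-04],
       [-9.89469348e-01,  1.28093749e-02, -1.44174651e-01],
       [ 1.44173774e-01, -9.96702594e-04, -9.89551883e-01]]), 't': array([-84.45118979, 525.32869003, 961.1857659 ])} (array([ 380.13625681,  -90.21533496, 1026.80958907]), array([ 0.15106089,  0.00645656, -0.98850337]))
{'time': 0.1, 'joint_pos': array([-7.65130217e+01,  7.51087066e+00,  8.53241997e+01,  2.91514253e-04,
        8.72625092e+01, -4.89312718e+00]), 'qd': array([-0.07069116, -0.16263345, -0.15702997, -0.0789372 , -0.01809395,
        0.09766597]), 'joint_efforts': array([ 7.10340155e-04, -5.70955753e+01, -5.01940119e+01, -2.15183236e-04,
        8.21196445e-03,  8.98583608e-07]), 'tool_pos': array([ 189.09505653, -568.88789699,  230.33728975]), 'tcp_rot': array([-1.79902801e+02, -8.61337637e-03,  1.83800840e+01]), 'ft_force': array([0.28699723, 0.47585708, 0.02186517]), 'wrist_torque': array([-0.04362425,  0.01055123,  0.02298806]), 'finger_gap': 84.98468967393681}
```

View pics/s0.png

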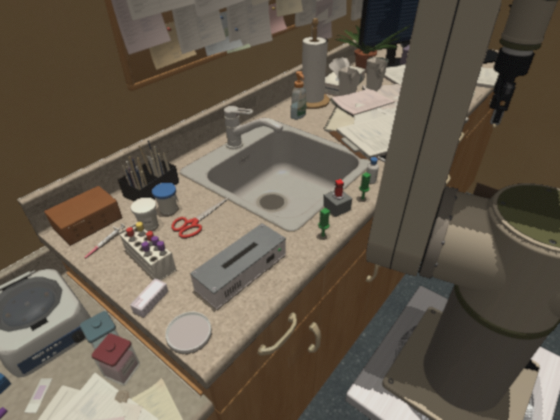

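View pics/t0.png

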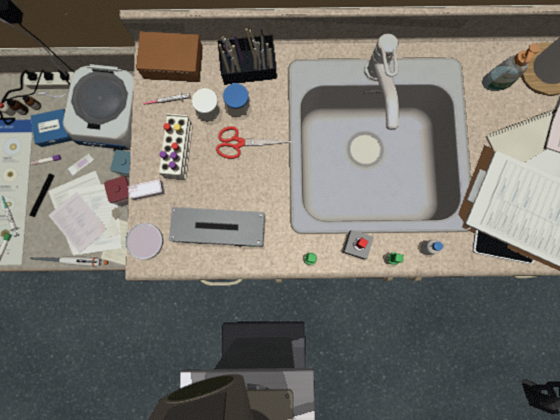

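Overview: the white/grey box is at top (217,227) and scene (240,265), the red key in its grey holder at top (360,243) and scene (338,200). The green look-alikes are on either side of the key. Next I'll zoom in and make masks.

```bash
python3 - <<'E'
from h import *
s=cv2.imread('pics/s0.png');t=cv2.imread('pics/t0.png')
f=lambda a,x,y,w,h,k:cv2.resize(a[y:y+h,x:x+w],None,fx=k,fy=k,interpolation=cv2.INTER_CUBIC)
a=f(t,165,200,105,55,7); b=f(s,185,220,110,90,5)
cv2.imwrite('pics/c1.png',a);cv2.imwrite('pics/c2.png',b)
c=f(t,335,222,50,45,8);d=f(s,315,170,50,45,8)
cv2.imwrite('pics/c3.png',np.hstack([c,d]))
for n,im in(('scene',s),('top',t)):
    hsv=cv2.cvtColor(im,cv2.COLOR_BGR2HSV)
    m=(((hsv[...,0]<8)|(hsv[...,0]>172))&(hsv[...,1]>150)&(hsv[...,2]>70)).astype(np.uint8)
    N,l,st,ce=cv2.connectedComponentsWithStats(m)
    for i in range(1,N):
        if st[i,4]>15: print(n,'red',st[i],ce[i])
    g=cv2.cvtColor(im,cv2.COLOR_BGR2GRAY); m=(g<45).astype(np.uint8)
    N,l,st,ce=cv2.connectedComponentsWithStats(m)
    for i in range(1,N):
        if 60<st[i,4]<900:
            x,y=ce[i]
            if (n=='top' and 180<x<260 and 200<y<250) or (n=='scene' and 200<x<290 and 225<y<300):
                print(n,'dark',st[i],ce[i],cv2.minAreaRect(np.argwhere(l==i)[:,::-1].astype(np.float32)))
E
```

```text
scene red [336 179   7   7  38] [339.         182.18421053]
scene red [336 188   6   8  40] [338.325 191.125]
scene red [172 218  29  19 200] [186.895 226.215]
scene red [127 228   5   6  22] [129.36363636 230.18181818]
scene red [147 231   5   6  23] [149.2173913  233.60869565]
top red [164 124   6   6  30] [166.63333333 126.36666667]
top red [216 127  29  32 313] [230.46964856 142.69648562]
top red [172 143   6   6  28] [174.42857143 145.57142857]
top red [358 238  10  10  63] [362.31746032 242.49206349]
top dark [196 223  41   7 176] [215.53977273 225.81818182] ((216.00917053222656, 225.8209991455078), (40.25479507446289, 4.30203914642334), 2.935673475265503)
```

View pics/c1.png

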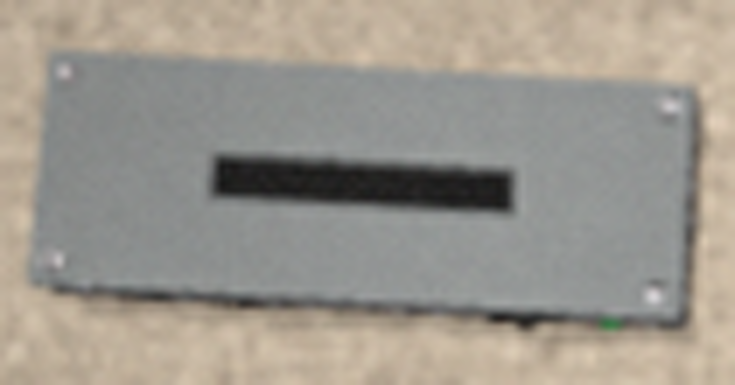

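View pics/c2.png

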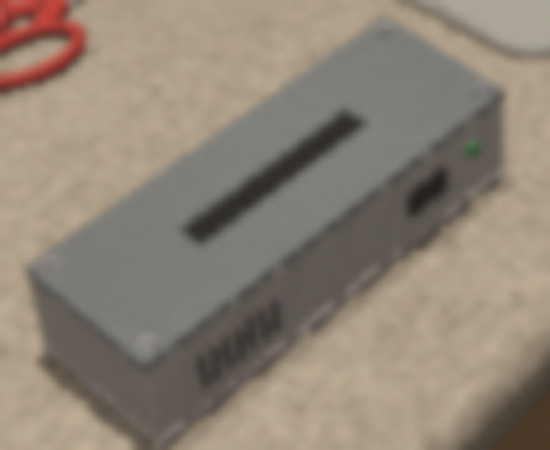

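View pics/c3.png

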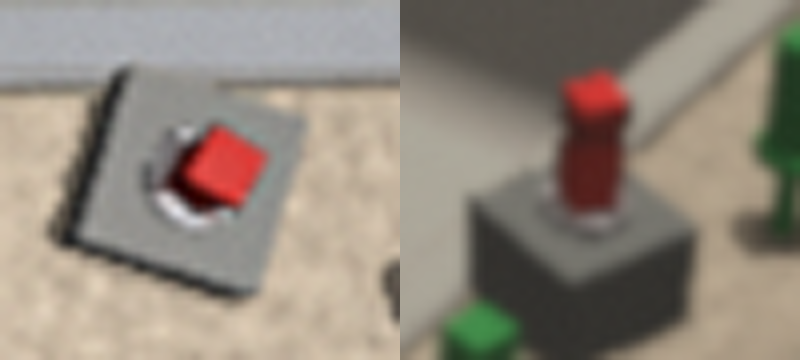

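```bash
python3 - <<'E'
from h import *
P=lambda x0,y0,k,L:[(x0+(a+.5)/k-.5,y0+(b+.5)/k-.5) for a,b in L]
ts=P(165,200,7,[(212,157),(513,172),(511,210),(210,195)]); tc=P(165,200,7,[(50,52),(695,88),(685,322),(28,285)])
ss=P(185,220,5,[(181,232),(347,110),(363,122),(200,243)]); sc=P(185,220,5,[(30,268),(385,15),(503,93),(148,362)])
def ang(v):return np.degrees(np.arctan2(v[1],v[0]))
for nm,a,b in(('slot',ts,ss),('cover',tc,sc)):
    # order: top image left=+y ; scene left=+y?
    Q=np.array([tri(('top',*p),('scene',*q))[0] for p,q in zip(a,b)]);print(nm,Q.round(1),'tri mean',Q.mean(0).round(1))
    for n,c in(('top',a),('scene',b)):
        Z=np.array([onz(n,*p,60) for p in c])
        print(n,'z60 mean',Z.mean(0).round(1),'long dir',ang(Z[0]-Z[1]),ang(Z[3]-Z[2]),'len',np.linalg.norm(Z[0]-Z[1]),np.linalg.norm(Z[0]-Z[3]))
h=P(335,222,8,[(125,68),(307,120),(252,298),(68,240)])
Z=np.array([onz('top',*p,42) for p in h]);print('holder',Z.mean(0).round(1),[round(ang(Z[i]-Z[i-1])%90,1) for i in range(4)],np.linalg.norm(Z[0]-Z[1]))
hs=P(315,170,8,[(70,203),(172,282),(295,232)])
print('holder scene',[onz('scene',*p,42).round(1) for p in hs])
kt=P(335,222,8,[(222,125),(268,160),(235,205),(182,172)])
Z=np.array([onz('top',*p,93) for p in kt]);print('keytop',Z.mean(0).round(1),[round(ang(Z[i]-Z[i-1])%90,1) for i in range(4)],[np.linalg.norm(Z[i]-Z[i-1]).round(1) for i in range(4)])
k2=P(315,170,8,[(197,92)])[0]
print('key tri',tri(('top',*np.mean(kt,0)),('scene',*k2)),onz('scene',*k2,93))
# collar
col=P(335,222,8,[(188,177)])[0];print('collar',onz('top',*col,47))
# other objects
for n,p,z in (('dish',(144,241),14),('pack',(146,188),27)):print(n,onz('top',*p,z))
print('greens',onz('top',311,258,85),onz('top',396,258,85))
E
```

```text
slot [[501.1 117.3  59.1]
 [494.6  15.5  59.6]
 [482.4  16.7  60. ]
 [488.3 117.6  61. ]] tri mean [491.6  66.8  59.9]
top z60 mean [492.1  67.2  60. ] long dir 86.39074069466858 86.39687557170613 len 101.91844656034787 12.910967814394821
scene z60 mean [490.9  66.5  60. ] long dir 86.65559539978541 86.56633951471849 len 102.16697065771915 11.095866416748347
cover [[537.4 172.7  59.3]
 [523.1 -45.6  60.6]
 [444.7 -41.2  57.4]
 [458.4 177.6  61.9]] tri mean [490.9  65.9  59.8]
top z60 mean [491.2  66.3  60. ] long dir 86.0305731736545 86.04368420007073 len 219.53974100627727 79.32934400292885
scene z60 mean [490.3  65.9  60. ] long dir 86.86839586956248 85.95075594182153 len 218.76186502060648 76.73262977033372
holder [ 445.5 -269.3   42. ] [np.float64(69.8), np.float64(73.1), np.float64(70.5), np.float64(71.7)] 56.34878221649219
holder scene [array([ 479.7, -252.7,   42. ]), array([ 428.8, -238. ,   42. ]), array([ 410.8, -286.6,   42. ])]
keytop [ 446.5 -271.2   93. ] [np.float64(48.0), np.float64(51.3), np.float64(51.9), np.float64(56.9)] [np.float64(17.7), np.float64(16.2), np.float64(16.0), np.float64(17.5)]
key tri (array([ 446.01519488, -271.43637568,   93.13950589]), np.float64(0.9678837547054604)) [ 445.70719935 -271.8775569    93.        ]
collar [ 446.43758115 -268.47578397   47.        ]
dish [462.06559438 252.03117847  14.        ]
pack [592.31502674 247.39760993  27.        ]
greens [ 412.71589755 -153.27263479   85.        ] [ 410.2321887  -346.54517585   85.        ]
```

```bash
cat >> h.py <<'E'
from scipy.spatial.transform import Rotation as Ro
def plan(x,y,z,yaw):
    s=r.sense();T=Ro.from_euler('xyz',s['tcp_rot'],degrees=True);D=Ro.from_euler('xyz',[180,0,yaw],degrees=True)
    d=T.inv().apply(np.array([x,y,z])-s['tool_pos'])/10; rv=(T.inv()*D).as_rotvec(degrees=True)
    print('dcm',d.round(3),'rv',rv.round(2),'t',round(s['time'],2))
def st():
    s=r.sense();print({k:np.round(s[k],2) for k in('time','tool_pos','tcp_rot','ft_force','wrist_torque','finger_gap')})
E
python3 - <<'E'
from h import *
t=cv2.imread('pics/t0.png')[222:267,335:385]
b=cv2.resize(t,None,fx=8,fy=8,interpolation=cv2.INTER_CUBIC).astype(int)
for th in(140,160,180):
    m=((b[...,2]>th)&(b[...,1]<100)&(b[...,0]<100)).astype(np.uint8)
    c=max(cv2.findContours(m,0,2)[0],key=cv2.contourArea);R=cv2.minAreaRect(c)
    bx=[onz('top',335+(x+.5)/8-.5,222+(y+.5)/8-.5,93) for x,y in cv2.boxPoints(R)]
    e=bx[1]-bx[0];print(R,np.mean(bx,0).round(1),np.degrees(np.arctan2(e[1],e[0]))%90)
plan(446,-271,180,52)
E
```

```text
((227.0846405029297, 165.4769287109375), (64.62208557128906, 62.76156997680664), 29.744882583618164) [ 446.5 -271.3   93. ] 58.40326582258773
((227.907470703125, 165.35733032226562), (62.46488571166992, 60.74101257324219), 30.465543746948242) [ 446.5 -271.5   93. ] 57.69591920065116
((228.20001220703125, 165.40000915527344), (59.040531158447266, 57.8001823425293), 29.744882583618164) [ 446.5 -271.6   93. ] 58.39526757664137
dcm [ 33.772 -20.16    5.073] rv [ -0.09  -0.04 -33.62] t 0.1
```

```bash
python3 -m creep '4.2 -2.5 0.6 0 0 -5 8.5; 8.4 -5 1.2 0 0 -10 8.5; 12.6 -7.5 1.8 0 0 -15 8.5; 16.8 -10 2.4 0 0 -20 8.5; 21 -12.5 3 0 0 -25 8.5; 25.2 -15 3.6 0 0 -30 8.5; 29.5 -17.6 4.2 0 0 -34 8.5; 33.77 -20.16 5 0 0 -37.6 8.5; 33.77 -20.16 5 0 0 -37.6 8.5; 33.77 -20.16 5 0 0 -37.6 8.5; 33.77 -20.16 5 0 0 -37.6 8.5'
python3 - <<'E'
from h import *
st();plan(446.3,-271.3,55,56); snap('top','t1.png');snap('scene','s1.png')
E
```

```text
time: 1.2
tool_pos: [445.4, -271.6, 180.6]
tcp_rot: [-179.9, -0.0, 55.9]
ft_force: [0.1, 0.6, -0.6]
finger_gap: 85.1
{'time': np.float64(1.2), 'tool_pos': array([ 445.45, -271.6 ,  180.61]), 'tcp_rot': array([-1.7991e+02, -4.0000e-02,  5.5940e+01]), 'ft_force': array([ 0.08,  0.58, -0.63]), 'wrist_torque': array([0.03, 0.04, 0.02]), 'finger_gap': np.float64(85.12)}
dcm [ 0.065  0.074 12.56 ] rv [-0.09 -0.04 -0.06] t 1.2
```

View pics/s1.png

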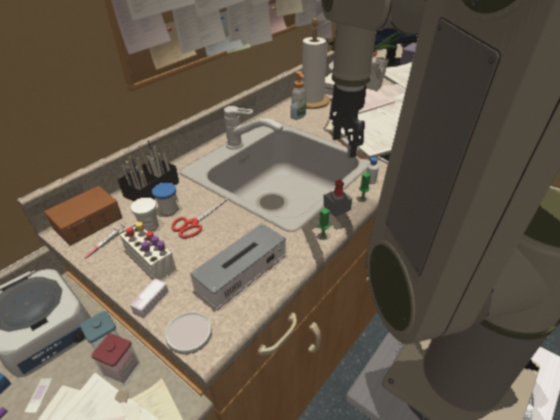

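The scene view shows the open gripper at about (348,130), above the key at (339,190), and the path down is clear. I'll descend and close.

```bash
python3 -m creep '0.065 0.074 4 0 0 0 8.5; 0.065 0.074 8 0 0 0 8.5; 0.065 0.074 11 0 0 0 8.5; 0.065 0.074 12.5 0 0 0 8.5;  0.065 0.074 12.55 0 0 0 8.5; 0.065 0.074 12.55 0 0 0 8.5; 0.065 0.074 12.55 0 0 0 8.5'
python3 - <<'E'
from h import *
st();snap('top','t2.png');s=snap('scene','s2.png')
cv2.imwrite('pics/c4.png',cv2.resize(s[150:240,290:400,::-1],None,fx=6,fy=6,interpolation=cv2.INTER_CUBIC))
E
```

```text
time: 2.0
tool_pos: [447.5, -273.3, 57.7]
tcp_rot: [179.9, -0.0, 55.8]
ft_force: [0.3, -0.4, -0.4]
finger_gap: 85.2
{'time': np.float64(2.0), 'tool_pos': array([ 447.48, -273.31,   57.67]), 'tcp_rot': array([ 1.7985e+02, -4.0000e-02,  5.5820e+01]), 'ft_force': array([ 0.3, -0.4, -0.4]), 'wrist_torque': array([-0.01, -0.01, -0.01]), 'finger_gap': np.float64(85.25)}
```

View pics/c4.png

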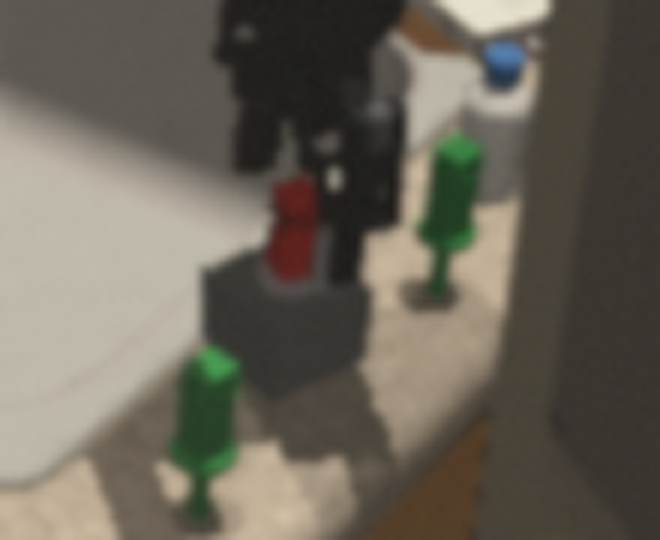

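The crop shows the red key at (293,235) between the open fingers (255,150) and (345,230). I'll correct the small offset and then close.

```bash
python3 - <<'E'
from h import *
plan(446.3,-271.3,55,56)
E
python3 -m creep '0 0 0 0 0 0 8.5; 0 0 0 0 0 0 8.5'
python3 - <<'E'
from h import *
plan(446.3,-271.3,55,56)
E
```

```text
dcm [ 0.077 -0.188  0.241] rv [ 0.13 -0.04 -0.16] t 2.1
time: 2.3
tool_pos: [448.1, -273.5, 58.5]
tcp_rot: [179.8, -0.0, 55.9]
ft_force: [-0.6, -0.3, -0.4]
finger_gap: 85.0
dcm [ 0.074 -0.276  0.351] rv [ 0.25 -0.03 -0.15] t 2.3
```

```bash
python3 -m creep '0.07 -0.26 0.4 0.2 0 0 8.5; 0.07 -0.26 0.4 0.2 0 0 8.5;0.07 -0.26 0.4 0.2 0 0 8.5'
python3 - <<'E'
from h import *
plan(446.3,-271.3,55,56)
E
```

```text
time: 2.6
tool_pos: [446.2, -271.1, 54.2]
tcp_rot: [180.0, -0.0, 55.9]
ft_force: [-0.5, 0.3, 0.7]
finger_gap: 85.3
dcm [-0.006  0.02  -0.084] rv [ 0.01 -0.03 -0.14] t 2.6
```

```bash
python3 -m creep '0 0 0 0 0 0 1.2;0 0 0 0 0 0 1.2;0 0 0 0 0 0 1.2;0 0 0 0 0 0 1.2;0 0 0 0 0 0 1.2;0 0 0 0 0 0 1.2;0 0 0 0 0 0 1.2;0 0 0 0 0 0 1.2' 50
python3 -m creep '0 0 0 0 0 0 1.2;0 0 0 0 0 0 1.2;0 0 0 0 0 0 1.2' 50
python3 - <<'E'
from h import *
st()
E
```

```text
time: 3.4
tool_pos: [446.3, -271.2, 54.3]
tcp_rot: [180.0, -0.0, 55.9]
ft_force: [0.4, -0.8, 0.5]
finger_gap: 17.5
time: 3.7
tool_pos: [446.3, -271.3, 54.3]
tcp_rot: [180.0, -0.0, 55.9]
ft_force: [0.4, 0.1, 1.1]
finger_gap: 17.4
{'time': np.float64(3.7), 'tool_pos': array([ 446.27, -271.26,   54.3 ]), 'tcp_rot': array([ 1.7997e+02, -3.0000e-02,  5.5860e+01]), 'ft_force': array([0.39, 0.1 , 1.12]), 'wrist_torque': array([-0.01,  0.02,  0.05]), 'finger_gap': np.float64(17.43)}
```

Gripped (gap 17.4 mm). Next, lift straight up.

```bash
python3 -m creep '0 0 -1.5 0 0 0 1.2;0 0 -4 0 0 0 1.2;0 0 -7 0 0 0 1.2;0 0 -10 0 0 0 1.2;0 0 -11 0 0 0 1.2;0 0 -11 0 0 0 1.2'
python3 - <<'E'
from h import *
st();u=np.array([np.cos(np.radians(86.2)),np.sin(np.radians(86.2))])
for s in(43,-43):
    p=np.array([491.3,66.5])+s*u; print(s,p.round(1));plan(*p,165,86.2)
snap('top','t3.png');s=snap('scene','s3.png')
E
```

```text
time: 4.3
tool_pos: [447.3, -272.1, 166.8]
tcp_rot: [179.7, -0.0, 55.9]
ft_force: [0.5, 0.5, -0.3]
finger_gap: 17.6
{'time': np.float64(4.3), 'tool_pos': array([ 447.32, -272.11,  166.79]), 'tcp_rot': array([ 1.7973e+02, -2.0000e-02,  5.5860e+01]), 'ft_force': array([ 0.46,  0.47, -0.3 ]), 'wrist_torque': array([0.04, 0.05, 0.04]), 'finger_gap': np.float64(17.63)}
43 [494.1 109.4]
dcm [ 34.205 -17.537   0.108] rv [  0.27   0.05 -30.34] t 4.3
-43 [488.5  23.6]
dcm [ 26.783 -13.193   0.126] rv [  0.27   0.05 -30.34] t 4.3
```

View pics/s3.png

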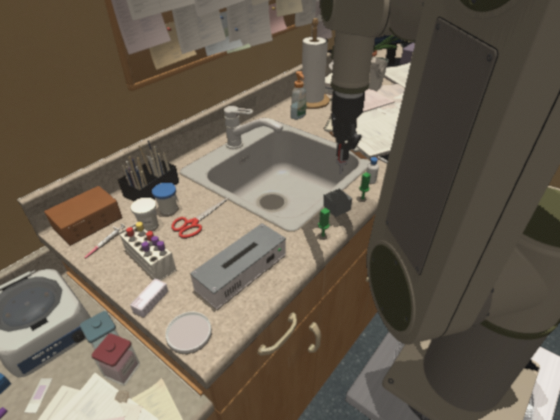

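The holder at (338,202) is empty and the key hangs in the gripper at (343,155). Now to the right-hand slot end, nearer the robot's path.

```bash
python3 -m creep '3.8 -1.9 0 0 0 -4.3 1.2;7.6 -3.8 0 0 0 -8.6 1.2;11.4 -5.7 0 0 0 -13 1.2;15.3 -7.5 0 0 0 -17.3 1.2;19.1 -9.4 0 0 0 -21.7 1.2;23 -11.3 0 0 0 -26 1.2;26.8 -13.2 0.1 0.25 0 -30.3 1.2;26.8 -13.2 0.1 0.25 0 -30.3 1.2;26.8 -13.2 0.1 0.25 0 -30.3 1.2;26.8 -13.2 0.1 0.25 0 -30.3 1.2;26.8 -13.2 0.1 0.25 0 -30.3 1.2'
python3 - <<'E'
from h import *
st();plan(488.5,23.6,165,86.2)
t=snap('top','t4.png');s=snap('scene','s4.png')
f=lambda a,x,y,w,h,k:cv2.resize(a[y:y+h,x:x+w,::-1],None,fx=k,fy=k,interpolation=cv2.INTER_CUBIC)
cv2.imwrite('pics/c5.png',np.hstack([f(t,165,170,100,100,4),f(s,185,200,100,100,4)]))
E
```

```text
time: 5.5
tool_pos: [486.5, 23.8, 161.9]
tcp_rot: [-179.7, -0.1, 86.0]
ft_force: [0.3, 0.7, -0.5]
finger_gap: 17.0
{'time': np.float64(5.5), 'tool_pos': array([486.46,  23.77, 161.94]), 'tcp_rot': array([-1.7968e+02, -1.0000e-01,  8.6030e+01]), 'ft_force': array([ 0.3 ,  0.7 , -0.48]), 'wrist_torque': array([-0.01, -0.01, -0.03]), 'finger_gap': np.float64(17.04)}
dcm [-0.002  0.203 -0.307] rv [-0.32 -0.1  -0.17] t 5.5
```

View pics/c5.png

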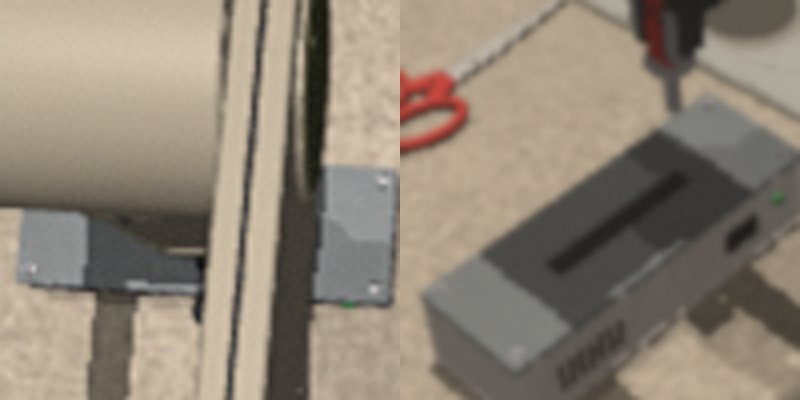

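In the scene crop the pin tip is at crop (276,108), which is pixel (254,227), above the box's right end. The top view is blocked by the arm. I'll lower the key to hover about 8 mm above the cover and then measure tip against slot in the same view.

```bash
python3 - <<'E'
from h import *
print(proj('scene',np.array([486.46,23.77,115.6])))
E
python3 -m creep '0 0.2 1.5 -0.3 0 0 1.2;0 0.2 3 -0.3 0 0 1.2;0 0.2 4.3 -0.3 0 0 1.2;0 0.2 4.5 -0.3 0 0 1.2;0 0.2 4.5 -0.3 0 0 1.2;0 0.2 4.5 -0.3 0 0 1.2'
python3 - <<'E'
from h import *
st();plan(488.5,23.6,115,86.2)
s=snap('scene','s5.png')
f=lambda a,x,y,w,h,k:cv2.resize(a[y:y+h,x:x+w,::-1],None,fx=k,fy=k,interpolation=cv2.INTER_CUBIC)
cv2.imwrite('pics/c6.png',f(s,205,195,75,75,8))
p=r.sense()['tool_pos']
print(proj('scene',p-[0,0,46.3]),proj('scene',p-[0,0,46.3-34]))
E
```

```text
[252.55514943 227.05092237]
time: 6.2
tool_pos: [488.8, 23.8, 117.8]
tcp_rot: [179.9, -0.1, 86.0]
ft_force: [0.2, 0.7, -0.3]
finger_gap: 17.6
{'time': np.float64(6.2), 'tool_pos': array([488.83,  23.79, 117.79]), 'tcp_rot': array([ 1.7995e+02, -1.1000e-01,  8.6030e+01]), 'ft_force': array([ 0.22,  0.66, -0.3 ]), 'wrist_torque': array([-0.03,  0.02, -0.02]), 'finger_gap': np.float64(17.63)}
dcm [-0.022 -0.032  0.279] rv [ 0.05 -0.11 -0.17] t 6.2
[252.71749301 240.76957579] [251.91220673 229.83670795]
```

View pics/c6.png

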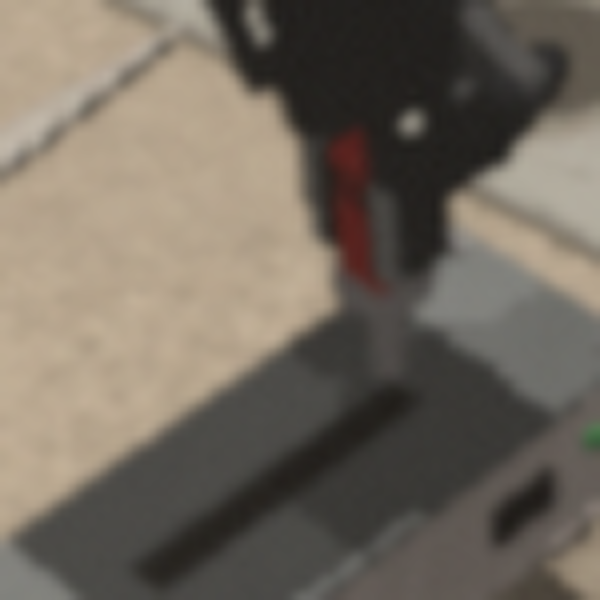

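The pin tip is at crop (389,380), which is pixel (253,241.5). That matches the prediction (252.7,240.8), is upright, and sits over the slot's right end. I'll lower carefully, checking force.

```bash
python3 -m creep '0.2 0 0.4 0 0 0 1.2;0.2 0 0.8 0 0 0 1.2;0.2 0 0.8 0 0 0 1.2;0.2 0 0.8 0 0 0 1.2'
python3 - <<'E'
from h import *
plan(488.6,25.6,107,86.2)
E
python3 -m creep '0 0 0.1 0 0 0 1.2;0 0 0.2 0 0 0 1.2;0 0 0.2 0 0 0 1.2'
python3 - <<'E'
from h import *
plan(488.6,25.6,105,86.2)
E
```

```text
time: 6.65
tool_pos: [489.0, 25.9, 109.9]
tcp_rot: [179.9, -0.1, 86.0]
ft_force: [0.3, -0.6, -1.4]
finger_gap: 17.5
dcm [-0.03  -0.042  0.289] rv [ 0.06 -0.11 -0.16] t 6.65
time: 6.95
tool_pos: [488.9, 25.8, 107.7]
tcp_rot: [180.0, -0.1, 86.0]
ft_force: [-0.3, -0.1, -0.5]
finger_gap: 17.2
dcm [-0.028 -0.03   0.271] rv [ 0.05 -0.11 -0.16] t 6.95
```

```bash
for i in 1; do python3 -m creep '0 -0.03 0.1 0 0 0 1.2;0 -0.03 0.25 0 0 0 1.2;0 -0.03 0.25 0 0 0 1.2'; done
python3 -m creep '0 0 0.1 0 0 0 1.2;0 0 0.2 0 0 0 1.2;0 0 0.2 0 0 0 1.2'
```

```text
time: 7.25
tool_pos: [488.4, 25.9, 104.9]
tcp_rot: [180.0, -0.1, 86.0]
ft_force: [-1.3, -0.4, -1.1]
finger_gap: 17.6
time: 7.55
tool_pos: [488.3, 25.9, 102.7]
tcp_rot: [180.0, -0.1, 86.0]
ft_force: [-0.6, -0.0, -0.8]
finger_gap: 17.1
```

No contact with the tip about 3.5 mm below the cover top, so it is in the slot. Continuing down.

```bash
python3 -m creep '0 0 0.3 0 0 0 1.2;0 0 0.6 0 0 0 1.2;0 0 0.9 0 0 0 1.2;0 0 1.2 0 0 0 1.2;0 0 1.2 0 0 0 1.2;0 0 1.2 0 0 0 1.2'
python3 -m creep '0 0 0.1 0 0 0 1.2;0 0 0.2 0 0 0 1.2;0 0 0.2 0 0 0 1.2'
```

```text
time: 8.15
tool_pos: [488.2, 25.9, 90.6]
tcp_rot: [-180.0, -0.1, 86.0]
ft_force: [-0.3, 0.3, -0.8]
finger_gap: 17.1
time: 8.45
tool_pos: [488.1, 25.9, 88.5]
tcp_rot: [-180.0, -0.1, 86.0]
ft_force: [-1.1, 0.2, -1.4]
finger_gap: 17.5
```

```bash
python3 -m creep '0 0 0.1 0 0 0 1.2;0 0 0.2 0 0 0 1.2;0 0 0.2 0 0 0 1.2'; python3 - <<'E'
from h import *
st()
s=snap('scene','s6.png')
cv2.imwrite('pics/c7.png',cv2.resize(s[195:270,205:280,::-1],None,fx=8,fy=8,interpolation=cv2.INTER_CUBIC))
E
```

```text
time: 8.75
tool_pos: [488.0, 25.9, 86.3]
tcp_rot: [-180.0, -0.1, 86.0]
ft_force: [-0.1, -0.1, 0.1]
finger_gap: 17.5
{'time': np.float64(8.75), 'tool_pos': array([488.  ,  25.92,  86.29]), 'tcp_rot': array([-1.7996e+02, -1.0000e-01,  8.6040e+01]), 'ft_force': array([-0.08, -0.07,  0.14]), 'wrist_torque': array([ 0.03, -0.03, -0.07]), 'finger_gap': np.float64(17.53)}
```

View pics/c7.png

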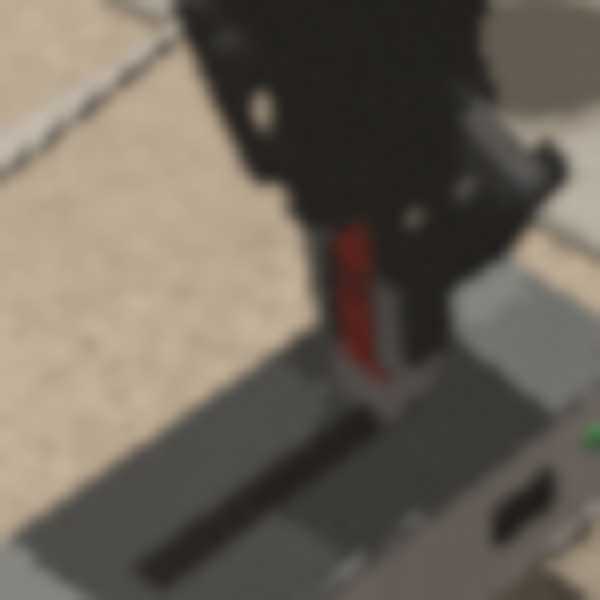

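The picture shows the collar at crop (385,395), low above the cover, with the pin inside the slot. Next I feel for the bar.

```bash
python3 -m creep '0.03 0 0.1 0 0 0 1.2;0.03 0 0.15 0 0 0 1.2;0.03 0 0.15 0 0 0 1.2';python3 -m creep '0.03 0 0.1 0 0 0 1.2;0.03 0 0.1 0 0 0 1.2;0.03 0 0.1 0 0 0 1.2'; python3 -m creep '0.03 0 0.1 0 0 0 1.2;0.03 0 0.1 0 0 0 1.2;0.03 0 0.1 0 0 0 1.2'
```

```text
time: 9.1
tool_pos: [488.0, 26.3, 84.8]
tcp_rot: [-180.0, -0.1, 86.0]
ft_force: [-0.1, 0.2, -1.1]
finger_gap: 17.2
time: 9.4
tool_pos: [488.2, 26.5, 84.0]
tcp_rot: [-180.0, -0.1, 86.0]
ft_force: [-0.7, -1.1, 1.6]
finger_gap: 17.2
time: 9.7
tool_pos: [488.3, 26.7, 83.1]
tcp_rot: [-180.0, -0.1, 86.0]
ft_force: [0.3, -1.6, 1.4]
finger_gap: 17.1
```

Contact with the bar at TCP z≈84.3, +2 N. I'll press slightly more and start dragging toward +y.

```bash
python3 -m creep '0.03 0 0.15 0 0 0 1.2;0.15 0 0.15 0 0 0 1.2;0.3 0 0.15 0 0 0 1.2;0.4 0 0.15 0 0 0 1.2;0.4 0 0.15 0 0 0 1.2'; python3 -m creep '0.1 0 0.05 0 0 0 1.2;0.2 0 0.05 0 0 0 1.2;0.3 0 0.05 0 0 0 1.2;0.4 0 0.05 0 0 0 1.2;0.4 0 0.05 0 0 0 1.2'
```

```text
time: 10.2
tool_pos: [488.8, 30.9, 81.7]
tcp_rot: [180.0, -0.1, 86.1]
ft_force: [-0.1, -1.0, 2.1]
finger_gap: 17.2
time: 10.7
tool_pos: [489.1, 35.0, 81.3]
tcp_rot: [180.0, -0.1, 86.1]
ft_force: [-0.3, -0.6, 2.9]
finger_gap: 17.2
```

```bash
python3 -m creep '0.1 0 0 0 0 0 1.2;0.2 0 0 0 0 0 1.2;0.25 0 0 0 0 0 1.2;0.25 0 0 0 0 0 1.2'; python3 -m creep '0.1 0 0 0 0 0 1.2;0.2 0 0 0 0 0 1.2;0.25 0 0 0 0 0 1.2;0.25 0 0 0 0 0 1.2'
```

```text
time: 11.1
tool_pos: [489.3, 37.6, 81.3]
tcp_rot: [180.0, -0.1, 86.1]
ft_force: [0.4, -1.7, 2.8]
finger_gap: 17.6
time: 11.5
tool_pos: [489.4, 40.2, 81.3]
tcp_rot: [180.0, -0.1, 86.1]
ft_force: [-0.3, -2.5, 3.4]
finger_gap: 17.7
```

```bash
python3 -m creep '0.1 0 0 0 0 0 1.2;0.2 0 0 0 0 0 1.2;0.25 0 0 0 0 0 1.2;0.25 0 0 0 0 0 1.2'
```

```text
time: 11.9
tool_pos: [489.6, 42.8, 81.3]
tcp_rot: [180.0, -0.1, 86.1]
ft_force: [1.0, -2.2, 1.9]
finger_gap: 17.5
```

```bash
python3 -m creep '0.1 0 0 0 0 0 1.2;0.2 0 0 0 0 0 1.2;0.25 0 0 0 0 0 1.2;0.25 0 0 0 0 0 1.2'
```

```text
time: 12.3
tool_pos: [489.8, 45.4, 81.3]
tcp_rot: [180.0, -0.1, 86.1]
ft_force: [0.4, -1.4, 2.9]
finger_gap: 17.4
```

```bash
python3 -m creep '0.1 0 0 0 0 0 1.2;0.2 0 0 0 0 0 1.2;0.25 0 0 0 0 0 1.2;0.25 0 0 0 0 0 1.2'
```

```text
time: 12.7
tool_pos: [490.0, 48.0, 81.3]
tcp_rot: [180.0, -0.1, 86.1]
ft_force: [-0.1, -1.9, 2.9]
finger_gap: 17.4
```

```bash
python3 -m creep '0.1 0 0 0 0 0 1.2;0.2 0 0 0 0 0 1.2;0.25 0 0 0 0 0 1.2;0.25 0 0 0 0 0 1.2'
```

```text
time: 13.1
tool_pos: [490.1, 50.7, 81.3]
tcp_rot: [180.0, -0.1, 86.1]
ft_force: [-0.6, -2.2, 3.2]
finger_gap: 17.3
```

```bash
python3 -m creep '0.1 0 0 0 0 0 1.2;0.2 0 0 0 0 0 1.2;0.25 0 0 0 0 0 1.2;0.25 0 0 0 0 0 1.2'
```

```text
time: 13.5
tool_pos: [490.3, 53.2, 81.3]
tcp_rot: [180.0, -0.1, 86.1]
ft_force: [0.5, -0.7, 2.9]
finger_gap: 17.3
```

```bash
python3 -m creep '0.1 0 0 0 0 0 1.2;0.2 0 0 0 0 0 1.2;0.25 0 0 0 0 0 1.2;0.25 0 0 0 0 0 1.2'
```

```text
time: 13.9
tool_pos: [490.5, 55.9, 81.3]
tcp_rot: [180.0, -0.1, 86.1]
ft_force: [-1.3, -2.2, 3.6]
finger_gap: 17.1
```

```bash
python3 -m creep '0.1 0 0 0 0 0 1.2;0.2 0 0 0 0 0 1.2;0.25 0 0 0 0 0 1.2;0.25 0 0 0 0 0 1.2'
```

```text
time: 14.3
tool_pos: [490.7, 58.5, 81.3]
tcp_rot: [180.0, -0.1, 86.1]
ft_force: [-1.4, -0.8, 3.3]
finger_gap: 17.7
```

```bash
python3 -m creep '0.1 0 0 0 0 0 1.2;0.2 0 0 0 0 0 1.2;0.25 0 0 0 0 0 1.2;0.25 0 0 0 0 0 1.2'
```

```text
time: 14.7
tool_pos: [490.8, 61.1, 81.3]
tcp_rot: [180.0, -0.1, 86.1]
ft_force: [-0.1, -0.7, 2.7]
finger_gap: 17.3
```

```bash
python3 -m creep '0.1 0 0 0 0 0 1.2;0.2 0 0 0 0 0 1.2;0.25 0 0 0 0 0 1.2;0.25 0 0 0 0 0 1.2'
```

```text
time: 15.1
tool_pos: [490.5, 63.9, 80.8]
tcp_rot: [-180.0, -0.2, 86.1]
ft_force: [0.6, 0.5, 0.1]
finger_gap: 17.5
```

Vertical and drag forces vanished at y≈63.9 and z dropped, so the pin is over the notch. I'll move 1 mm further to centre it and probe down.

```bash
python3 -m creep '0.1 0 0 0 0 0 1.2;0.1 0 0.1 0 0 0 1.2;0.1 0 0.2 0 0 0 1.2;0.1 0 0.2 0 0 0 1.2'
```

```text
time: 15.5
tool_pos: [490.4, 64.9, 78.6]
tcp_rot: [-179.9, -0.2, 86.1]
ft_force: [-0.2, 1.0, -1.1]
finger_gap: 17.2
```

```bash
python3 -m creep '0 0.01 0.1 0 0 0 1.2;0 0.01 0.2 0 0 0 1.2;0 0.01 0.3 0 0 0 1.2;0 0.01 0.3 0 0 0 1.2'
```

```text
time: 15.9
tool_pos: [490.4, 64.9, 75.3]
tcp_rot: [-179.9, -0.2, 86.1]
ft_force: [0.2, 0.1, -0.6]
finger_gap: 17.2
```

```bash
python3 -m creep '0 0.01 0.1 0 0 0 1.2;0 0.01 0.15 0 0 0 1.2;0 0.01 0.15 0 0 0 1.2'; python3 -m creep '0 0 0.07 0 0 0 1.2;0 0 0.07 0 0 0 1.2;0 0 0.07 0 0 0 1.2'
```

```text
time: 16.2
tool_pos: [490.4, 64.9, 73.7]
tcp_rot: [-179.9, -0.2, 86.1]
ft_force: [0.0, -0.2, -0.5]
finger_gap: 17.4
time: 16.5
tool_pos: [490.4, 64.8, 73.0]
tcp_rot: [-179.9, -0.2, 86.1]
ft_force: [0.3, 0.8, -1.1]
finger_gap: 17.7
```

```bash
python3 -m creep '0 0 0.05 0 0 0 1.2;0 0 0.05 0 0 0 1.2;0 0 0.05 0 0 0 1.2'; python3 - <<'E'
from h import *
st();s=snap('scene','s7.png')
cv2.imwrite('pics/c8.png',cv2.resize(s[200:275,200:275,::-1],None,fx=8,fy=8,interpolation=cv2.INTER_CUBIC))
E
```

```text
time: 16.8
tool_pos: [490.4, 64.9, 72.5]
tcp_rot: [-179.9, -0.2, 86.1]
ft_force: [0.1, 0.1, -0.9]
finger_gap: 17.2
{'time': np.float64(16.8), 'tool_pos': array([490.35,  64.88,  72.5 ]), 'tcp_rot': array([-1.799e+02, -1.600e-01,  8.613e+01]), 'ft_force': array([ 0.11,  0.15, -0.94]), 'wrist_torque': array([-0.04,  0.05, -0.01]), 'finger_gap': np.float64(17.16)}
```

View pics/c8.png

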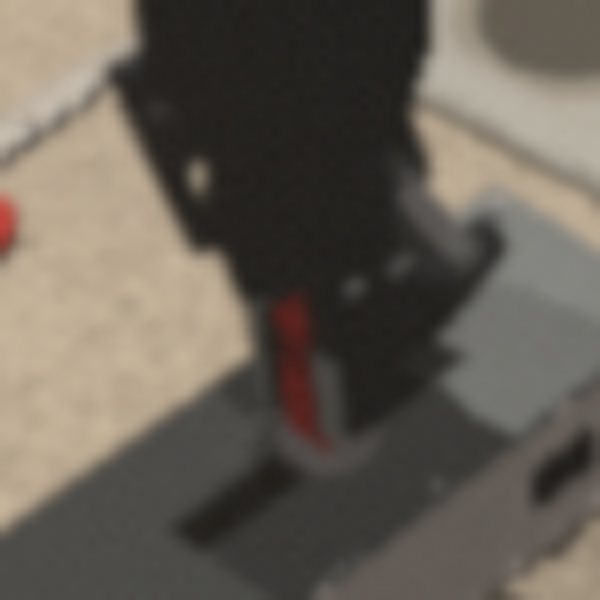

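The collar at crop (325,455) is practically on the cover. A couple of small steps more until contact.

```bash
python3 -m creep '0 0 0.05 0 0 0 1.2;0 0 0.05 0 0 0 1.2;0 0 0.05 0 0 0 1.2'
```

```text
time: 17.15
tool_pos: [490.5, 64.9, 72.3]
tcp_rot: [-179.9, -0.2, 86.1]
ft_force: [-1.9, -0.0, 3.8]
finger_gap: 17.3
```

Collar contact at TCP z 72.3, as expected, with ~4 N. Release and check.

```bash
python3 -m creep '0 0 0 0 0 0 3;0 0 0 0 0 0 4;0 0 0 0 0 0 5;0 0 0 0 0 0 6;0 0 0 0 0 0 6;0 0 0 0 0 0 6'; python3 - <<'E'
from h import *
st();s=snap('scene','s8.png')
cv2.imwrite('pics/c9.png',cv2.resize(s[200:275,200:275,::-1],None,fx=8,fy=8,interpolation=cv2.INTER_CUBIC))
E
```

```text
time: 17.75
tool_pos: [490.4, 64.9, 72.3]
tcp_rot: [-179.9, -0.2, 86.1]
ft_force: [-0.4, -0.1, 0.1]
finger_gap: 59.7
{'time': np.float64(17.75), 'tool_pos': array([490.44,  64.9 ,  72.25]), 'tcp_rot': array([-1.7991e+02, -1.6000e-01,  8.6130e+01]), 'ft_force': array([-0.39, -0.06,  0.1 ]), 'wrist_torque': array([0.01, 0.01, 0.01]), 'finger_gap': np.float64(59.75)}
```

View pics/c9.png

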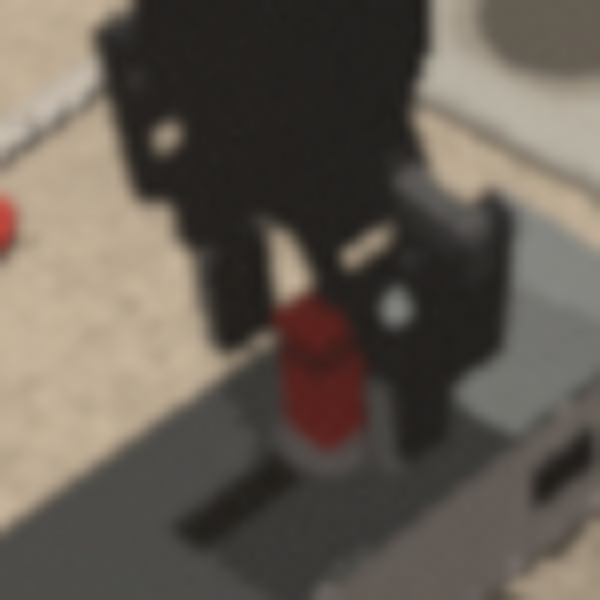

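The fingers are open to either side of the red handle (crop 320,370), and the key stands upright. Retreat straight up.

```bash
python3 -m creep '0 0 -1.5 0 0 0 6;0 0 -4 0 0 0 6;0 0 -8 0 0 0 6;0 0 -12 0 0 0 6;-4 0 -15 0 0 0 6;-8 0 -16 0 0 0 6;-12 0 -16 0 0 0 6;-16 0 -16 0 0 0 6;-20 0 -16 0 0 0 6;-20 0 -16 0 0 0 6;-20 0 -16 0 0 0 6'; python3 - <<'E'
from h import *
st();s=snap('scene','s9.png');t=snap('top','t9.png')
f=lambda a,x,y,w,h,k:cv2.resize(a[y:y+h,x:x+w,::-1],None,fx=k,fy=k,interpolation=cv2.INTER_CUBIC)
cv2.imwrite('pics/c10.png',np.hstack([f(t,165,180,75,75,5),f(s,200,200,75,75,5)]))
for n,im in(('scene',s),('top',t)):
    hsv=cv2.cvtColor(im[:,:,::-1].copy(),cv2.COLOR_BGR2HSV)
    m=(((hsv[...,0]<8)|(hsv[...,0]>172))&(hsv[...,1]>150)&(hsv[...,2]>70)).astype(np.uint8)
    N,l,q,ce=cv2.connectedComponentsWithStats(m)
    print(n,[(q[i],ce[i].round(1)) for i in range(1,N) if q[i,4]>15],'pred handle top',proj(n,np.array([491.3,65,111])))
E
```

```text
time: 18.9
tool_pos: [476.9, -135.8, 231.6]
tcp_rot: [-179.9, -0.2, 86.0]
ft_force: [-0.8, 1.0, 0.8]
finger_gap: 60.2
{'time': np.float64(18.9), 'tool_pos': array([ 476.95, -135.78,  231.61]), 'tcp_rot': array([-179.9 ,   -0.18,   85.99]), 'ft_force': array([-0.75,  1.02,  0.84]), 'wrist_torque': array([ 0.05, -0.02, -0.01]), 'finger_gap': np.float64(60.16)}
scene [(array([172, 218,  29,  20, 199], dtype=int32), array([187.1, 226.3])), (array([127, 228,   5,   6,  21], dtype=int32), array([129.4, 230.1])), (array([147, 231,   5,   6,  23], dtype=int32), array([149.2, 233.6])), (array([235, 236,   9,   8,  49], dtype=int32), array([239.2, 239.4])), (array([237, 246,   8,   9,  48], dtype=int32), array([240.6, 249.8]))] pred handle top [238.29390232 237.68579217]
top [(array([164, 124,   6,   6,  31], dtype=int32), array([166.5, 126.3])), (array([216, 127,  29,  32, 309], dtype=int32), array([230.4, 142.7])), (array([172, 143,   6,   7,  29], dtype=int32), array([174.6, 145.7])), (array([209, 221,  10,   8,  67], dtype=int32), array([213.7, 224.7]))] pred handle top [213.50469316 223.56266058]
```

View pics/c10.png

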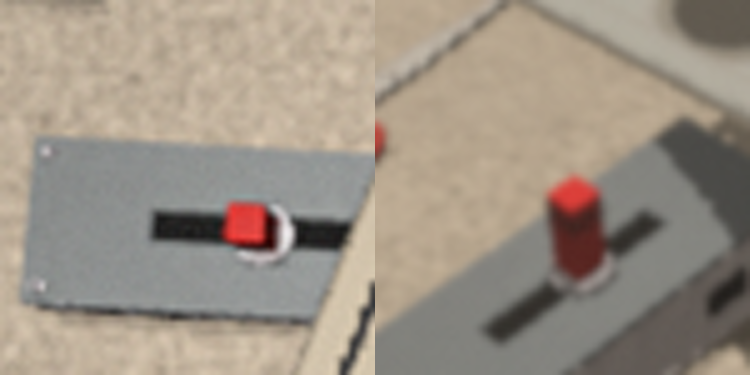

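View pics/s9.png

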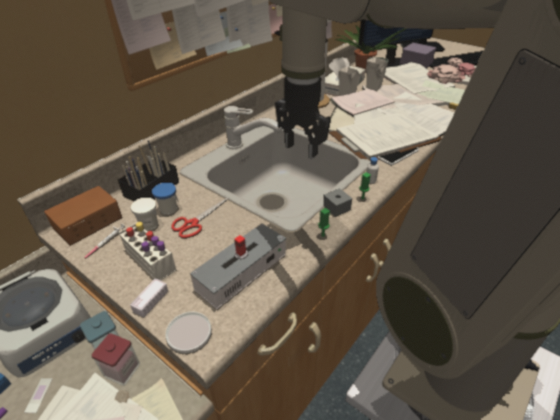

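```bash
python3 - <<'E'
from h import *
print(tri(('top',213.8,224.3),('scene',239.3,238.8)))
E
```

```text
(array([489.60513689,  64.50331774, 108.3812999 ]), np.float64(0.8338259643255574))
```

```bash
python3 -c "
from bench import r
print(r.hand_in())"
```

```text
the job is handed in; nothing more can be done
None
```

The key is seated upright in the lock bar's notch with its collar down on the cover. I released it and handed the job in at about 19 s of robot time; hand-in gave no verdict.

- **Search:** I put the pin into the slot about 40 mm from the middle, at the end nearer the holder. It met the bar at about the expected height with roughly 2 N. I then dragged it along at 2–4 N until both the vertical and the drag force vanished at y ≈ 64 mm.
- **Seating:** After moving 1 mm further, the key went down freely until the collar touched with about 4 N. Measured forces stayed under 5 N, read only at the end of each move, so well below the 25 N limit.
- **Last checks:** Both views show the key upright with its collar on the cover and the gripper clear. The dish and bottle look unmoved in the scene picture. I did not look for the slide pack separately or measure whether any of the three had shifted.
- **One disagreement:** The two views put the handle top at 108.4 mm, against a nominal 111 mm. A tip lower than its seated height is not possible, so I took this as camera calibration and pixel error. The collar contact at a tool height of 72.3 mm agreed with the expected seated height.

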